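# Ultrasonic check of a concrete block on two faces

### The job

Test the concrete block on its sliding turntable rig: push it, by sliding, until one of its long faces sits flat against the sprung contact plate, and hold it there for a second at about 12 newtons (never above 20). Let it slide back, turn it a quarter turn on the turntable, and press one of its end faces flat against the plate in the same way. Finally let the slide run back home, with the block on the turntable, its end face still looking squarely at the plate, and do not disturb the stone core or the beaker.

Things in the scene. Friction and masses are not known exactly. Their poses are not given: they have to be found in the camera images.
- specimen: loose pale-grey concrete block, 120 x 90 x 60 mm high, about 0.7 kg, too wide to grasp, on the rubber turntable at a slant of up to 45 degrees. Origin: centre of its underside; x along the 120 mm length, y along the 90 mm width, z up. Its long faces (120 mm wide) look along +-y, its end faces (90 mm wide) along +-x. Its top is 107 mm above the bench.
- table_centre (a point): point on the spin axis of the turntable, on top of its rubber disc (120 mm across), 47 mm above the bench. The disc spins freely and endlessly on the carriage. x points along the slide towards the contact plate, z up (this frame rides on the carriage but does not spin with the disc).
- carriage (a joint): how far the carriage with the turntable has slid from its home stop towards the contact plate, m, 0 to 0.08. A weak spring (0.7 N at home, 1.4 N at 60 mm) brings it home when let go. At home the plate's face is 95 mm from the spin axis, which leaves room to turn the block.
- plate: upright aluminium contact plate, 80 wide, 50 high, 8 mm thick, on a sprung rod in a bent steel bracket (top 112 mm above the bench) at the far end of the rig. Origin: centre of the face that looks at the turntable, 82 mm above the bench; x points away from the turntable along the slide, y along its width. Yields along x up to 8 mm against a stiff spring (3 N, then some 4 N per mm).
- core: bystander: upright dark brown stone core, 54 mm across, 105 mm high, beside the rig. Origin: centre of its underside.
- beaker: bystander: glass beaker, 72 mm across, 90 mm high, beside the rig. Origin: centre of its underside.
Not all that is in view belongs to the job. What is shaped like the specimen but blue or yellow is not meant.

How it is judged:
On the way, in this order (a step that is already met when the one before it is completed fails the run):
1. a long face of the block is pressed flat on the contact plate with at least 7 N for half a second (contact force between specimen and plate above 7 N and angle between the y axis of specimen and the x axis of plate, either way round below 0.05 rad), for 0.5 s.
2. after a quarter turn, an end face of the block is pressed flat on the contact plate with at least 7 N for half a second (contact force between specimen and plate above 7 N and angle between the x axis of specimen and the x axis of plate, either way round below 0.05 rad), for 0.5 s.
At the end, for the whole second after the job is handed in: The block stands upright and at rest on the turntable, its origin within 30 mm of the turntable's centre, its length within 0.15 rad (about 8 degrees) of the slide's direction, clear of the contact plate, and the carriage is within 6 mm of its home stop (angle between the x axis of specimen and the x axis of plate, either way round below 0.15 rad and distance between specimen and table_centre below 0.03 m and angle between specimen's own z axis and vertical below 0.06 rad and value of joint carriage below 0.006 m and contact force between specimen and plate below 0.3 N and linear speed of specimen below 0.01 m/s); the robot touches nothing.
It fails at once if the block is pressed on the contact plate with more than 22 N (contact force between specimen and plate above 22 N).
It fails at once if the core or the beaker is moved by more than 25 mm (distance of any of core, beaker from where it was at the start of the episode above 0.025 m).
It also fails if it takes over 67 s, if anything falls off the work surface, if the arm or the gripper's body presses on something with over 40 N, if the wrist force passes 120 N, or if a joint passes its speed limit or range.

### The arm

A 6-joint arm with a two-finger parallel gripper is mounted at the origin on the work surface. World frame = base frame: x ahead of the robot, y to its left, z up, the work surface at z = 0. Lengths are in m, angles in rad, forces in N, time in s.
With the tool pointing down it reaches from about 0.35 to 0.975 m from the base axis. Payload 17.4 kg.
Tool frame: the origin (TCP) lies midway between the tips of the shut fingers; the grasp point (between the pads) lies 19 mm behind it (ctrl.pinch_z is the distance from the TCP to the grasp point, in m); z points along the fingers, y is the line along which they close (so a half turn about z gives the same grasp; the last joint's range is limited). The gripper opens to 85 mm and grips with 20 to 120 N. Pads are 22 mm wide; open, the fingers measure 114 mm over their backs; the gripper's body (76 mm by 85 mm) begins 54 mm behind the grasp point. The pads swing forward as they close: fully open they stand 13 mm farther back than shut.
Start: joints at [1.144, 0.116, 1.442, -0, 1.584, -0.038], TCP at [0.256, 0.625, 0.231] pointing down, gripper open.
Joint ranges: [-2.83, 2.83], [-0.83, 2.19], [0.07, 2.5], [-1.14, 4.28], [0.01, 3], [-2.97, 2.97]. Speed limits (rad/s): [1.89, 1.89, 2.22, 3.14, 3.14, 3.14].

### API

Orientations are given as [roll, pitch, yaw] about the fixed x, y, z axes, in that order (R = Rz(yaw) Ry(pitch) Rx(roll)).
In Python, from bench import ctrl gives the robot as it stands.
- The arm moves only by the shell command python3 -m pendant 'ROWS' [FORCE]. ROWS is JSON, a list of rows, each a list of 7 numbers: the shift along the tool's x, y, z in m, then the turn, a rotation vector about the tool's x, y, z in rad, then the closure, from 0 (fully open) to 1 (shut). In form: [[x, y, z, wx, wy, wz, gripper], ...]. A call has 1 to 5 rows; each row is the pose to reach, as a shift and turn from the pose commanded when the call began, along the tool's axes at that moment; what a row does not reach only later rows make up. A row lasts 1/12 s, in which the tool goes at most 41.7 mm and 7.16 degrees, less where a joint would pass 70% of its speed; a pose out of reach is approached as far as the arm can. A call with a gripper value outside its range is refused whole. The fingers move at their own pace and stop on an object; FORCE is the grip in N (left out, the last holds). Time passes only in rows, so rows that repeat a pose let the fingers close. It gives the time, the measured TCP pose, the force, the opening and the grip force at its end, in the units of the state.
- ctrl.sense(): the state, without advancing time (a new reading comes with each control period).
- ctrl.snapshot(name): name is "side" or "top"; returns the picture (480x640x3 uint8, red, green, blue); there is no depth.
- ctrl.get_calibration(name): a dict with "vfov" (degrees; the focal length in pixels is half the picture's height over the tangent of half this angle, whatever the lens; pixels are square), "cx", "cy" (the principal point, pixels), "dist" ([k1, k2, p1, p2, k3] as OpenCV has them; the pictures are not rectified), "rvec" (rotation vector, rad) and "tvec" (3), from world to camera coordinates, as OpenCV has them. Camera axes: x right, y down, z forward; pixel columns grow to the right and rows downward; lengths in m; the calibration is good to about 2 mm. A picture is of the moment at which its call begins. get_calibration takes no time and is no camera call.
- ctrl.close_job(): hands the job in; it is judged then, once.
The state is a dict: "clock": time; "joint_pos": joint angles; "qd": joint speeds; "joint_torque": joint torques, N m; "tcp_pos": TCP position; "eef_rot": TCP orientation; "contact_force": force on the tool from outside, world axes, zero at the start; "ft_torque": the same for the moment, N m; "finger_gap": opening from 0.0 (shut) to 1.0 (fully open); "finger_force": force on a finger pad.
Only numpy, scipy, OpenCV 4.12 (cv2) and the standard library are available. Lean on these libraries where they do the work, as an engineer would, in place of code of your own. Each camera call takes 0.05 s, during which the arm holds its last target. There are 200 camera calls.

## Working session

There is one attempt and no reset: what is moved stays moved. The work goes in short steps, Python scripts to look and compute and a shell command to move; the robot and the scene stay as the last step left them, time stands still between calls to the robot, and variables do not carry over. Pictures are saved under pics/ and viewed, at most 12 in all, crops included, and the job is handed in when it is done.

```bash
mkdir -p pics
cat > h.py <<'E'
import numpy as np, cv2
from bench import ctrl
def cal(n):
    c=ctrl.get_calibration(n); f=240/np.tan(np.radians(c["vfov"])/2)
    K=np.array([[f,0,c["cx"]],[0,f,c["cy"]],[0,0,1]]); R=cv2.Rodrigues(np.array(c["rvec"],float))[0]
    return K,np.array(c["dist"],float),R,np.array(c["tvec"],float).reshape(3)
def ray(n,px):
    K,d,R,t=cal(n); u=cv2.undistortPoints(np.array(px,float).reshape(-1,1,2),K,d).reshape(-1,2)
    return -R.T@t,(np.c_[u,np.ones(len(u))])@R
def plane(n,px,z):
    o,d=ray(n,px); return o+d*((z-o[2])/d[:,2])[:,None]
def proj(n,P):
    K,d,R,t=cal(n); return cv2.projectPoints(np.array(P,float).reshape(-1,1,3),cv2.Rodrigues(R)[0],t,K,d)[0].reshape(-1,2)
def snap(n,name=None):
    im=ctrl.snapshot(n)
    if name: cv2.imwrite(f"pics/{name}.png",im[:,:,::-1])
    return im
E
python3 - <<'E'
from h import *
for n in("top","side"):
    snap(n,n+"0"); K,d,R,t=cal(n); print(n,K[0,0],d,-R.T@t,R[2])
print(ctrl.sense(),ctrl.pinch_z)
E
```

```text
top 449.8489638970972 [0.02625371 0.         0.         0.         0.        ] [0.3687046  0.05857273 0.94851582] [ 0.15634302 -0.01570243 -0.98757799]
side 470.72572266463385 [0.01809502 0.         0.         0.         0.        ] [ 0.04346312 -0.42811433  0.5233394 ] [ 0.58017274  0.60100033 -0.54972557]
{'clock': 0.1, 'joint_pos': array([ 1.14420172e+00,  1.16414953e-01,  1.44219075e+00,  4.16062841e-05,
        1.58397964e+00, -3.78192331e-02]), 'qd': array([-7.68234619e-04, -7.89409954e-04, -2.65980942e-04, -1.64627551e-03,
        2.84572868e-05, -1.15540386e-03]), 'joint_torque': array([ 1.11457266e-03, -7.33664131e+01, -6.33785105e+01, -3.23160327e-05,
        5.35118117e-03, -4.33791081e-05]), 'tcp_pos': array([0.25580372, 0.62447445, 0.23065634]), 'eef_rot': array([-3.14060224e+00, -7.91073548e-05,  2.75281777e+00]), 'contact_force': array([0.49922892, 0.01722343, 0.50085096]), 'ft_torque': array([ 0.04907839,  0.02801741, -0.0027106 ]), 'finger_force': 0.0, 'finger_gap': 0.9955662050632214} 0.0187
```

View pics/top0.png

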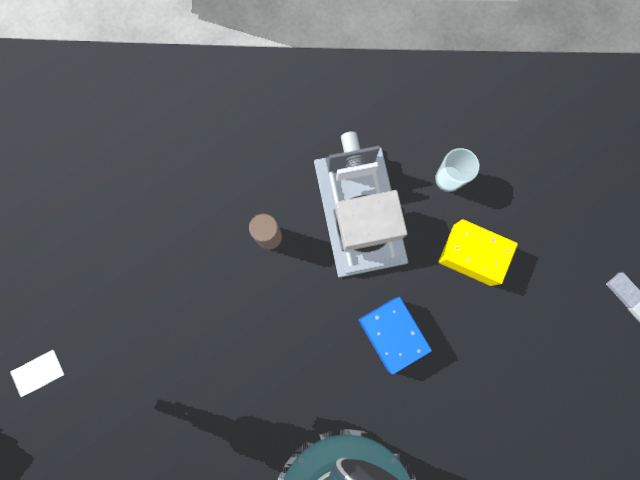

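View pics/side0.png

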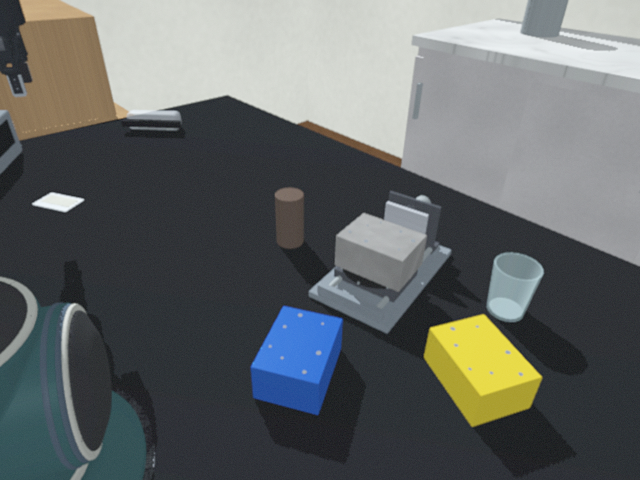

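The top view shows the rig with its plate end up at (352,158) and the block's top near (372,220), slightly slanted. The core is at (265,230) and the beaker at (458,170). The blue and yellow blocks are decoys. In the side view the block is at (380,245) and the plate at (408,218).

```bash
cat >> h.py <<'E'
def block(n="top",name=None,z=0.107,box=(310,120,430,290),lo=135,hi=255):
    im=snap(n,name); h=cv2.cvtColor(im,cv2.COLOR_RGB2HSV)
    return im
E
python3 - <<'E'
from h import *
im=cv2.imread("pics/top0.png")
c=im[130:290,300:490]; c=cv2.resize(c,None,fx=4,fy=4,interpolation=cv2.INTER_CUBIC)[:600,:]
cv2.imwrite("pics/c1.png",c)
for p in [(372,200),(390,230),(360,240),(330,200),(395,258),(360,190),(355,160),(345,190),(350,270)]: print(p,im[p[1],p[0],::-1],cv2.cvtColor(im,cv2.COLOR_BGR2HSV)[p[1],p[0]])
pts=[(316,160),(382,148),(407,265),(338,276)]
print(plane("top",pts,0.01).round(4))
print(plane("top",[(337,205),(398,193),(406,236),(343,248)],0.107).round(4))
E
```

```text
(372, 200) [217 217 216] [ 30   1 217]
(390, 230) [214 214 215] [120   1 215]
(360, 240) [222 221 222] [150   1 222]
(330, 200) [197 209 222] [106  29 222]
(395, 258) [141 151 162] [106  33 162]
(360, 190) [200 212 223] [104  26 223]
(355, 160) [127 131 142] [112  27 142]
(345, 190) [198 209 220] [105  26 220]
(350, 270) [202 215 225] [103  26 225]
[[ 0.704   0.0719  0.01  ]
 [ 0.7342 -0.072   0.01  ]
 [ 0.4775 -0.1234  0.01  ]
 [ 0.4521  0.0215  0.01  ]]
[[ 0.5801  0.0286  0.107 ]
 [ 0.606  -0.0891  0.107 ]
 [ 0.5218 -0.1035  0.107 ]
 [ 0.4967  0.0164  0.107 ]]
```

View pics/c1.png

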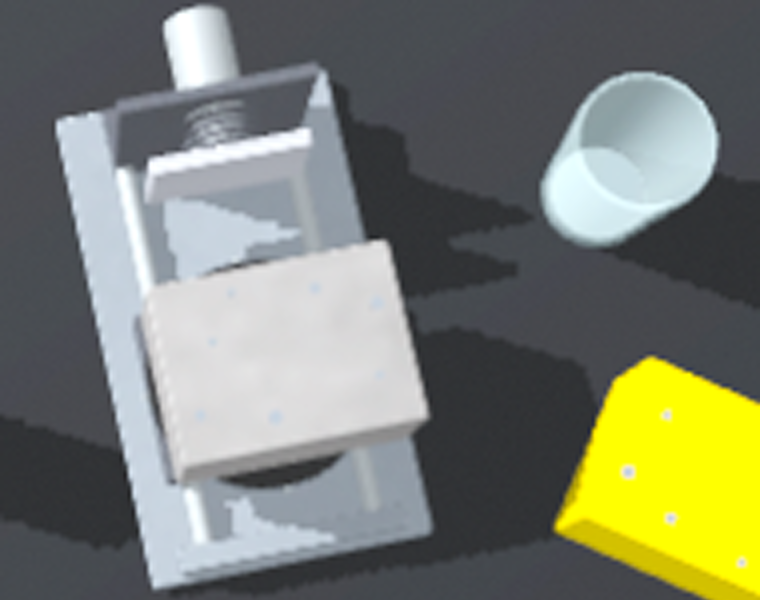

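The crop shows the block's length lying nearly across the slide, with its long face already roughly towards the plate. The plate's top is the white bar from crop (150,160) to (312,130), and the black rubber disc shows below the block at (270,480). Next I'll measure these properly.

```bash
cat >> h.py <<'E'
def block(name=None,box=(300,150,430,290),lo=205):
    im=snap("top",name); h=cv2.cvtColor(cv2.GaussianBlur(im,(3,3),0),cv2.COLOR_RGB2HSV)
    m=((h[...,1]<12)&(h[...,2]>lo)).astype(np.uint8); z=np.zeros_like(m); x0,y0,x1,y1=box; z[y0:y1,x0:x1]=m[y0:y1,x0:x1]
    z=cv2.morphologyEx(cv2.morphologyEx(z,cv2.MORPH_CLOSE,np.ones((7,7))),cv2.MORPH_OPEN,np.ones((7,7)))
    c=max(cv2.findContours(z,0,cv2.CHAIN_APPROX_NONE)[0],key=cv2.contourArea)
    P=plane("top",c.reshape(-1,2),0.107)[:,:2]
    (cx,cy),(w,hh),a=cv2.minAreaRect((P*1000).astype(np.float32))
    if w<hh: w,hh,a=hh,w,a+90
    return np.array([cx,cy])/1000,w,hh,(a+90)%180-90
E
python3 - <<'E'
from h import *
print("block centre, L, W, length angle",block())
im=cv2.imread("pics/top0.png"); h=cv2.cvtColor(im,cv2.COLOR_BGR2HSV)
# plate: top front / back edge pixels
o=np.array([300,130])
for nm,a,b,z in [("platetop",(150,160),(312,130),.107),("platefrontbottom",(148,200),(300,172),.057)]:
    P=plane("top",[np.array(a)/4+o,np.array(b)/4+o],z); d=P[1]-P[0]; print(nm,P.round(4),np.linalg.norm(d),np.degrees(np.arctan2(d[0],-d[1])))
print(im[155:185,350].tolist())
s=cv2.imread("pics/side0.png"); cv2.imwrite("pics/c2.png",cv2.resize(s[180:330,300:470],None,fx=4,fy=4,interpolation=cv2.INTER_CUBIC))
E
```

```text
block centre, L, W, length angle (array([ 0.55617645, -0.03408349]), 120.07707214355469, 88.05855560302734, -78.48620891571045)
platetop [[ 0.6499  0.0284  0.107 ]
 [ 0.6666 -0.0506  0.107 ]] 0.08068859302231911 11.946270517825306
platefrontbottom [[ 0.6453  0.0274  0.057 ]
 [ 0.6617 -0.0508  0.057 ]] 0.07987968106678754 11.839499866195027
[[96, 89, 85], [116, 110, 105], [146, 140, 133], [133, 126, 120], [118, 110, 106], [162, 154, 148], [163, 152, 147], [173, 165, 158], [185, 175, 169], [153, 142, 137], [150, 141, 136], [162, 152, 146], [234, 224, 220], [255, 251, 247], [255, 252, 248], [255, 248, 245], [224, 216, 212], [180, 172, 168], [180, 172, 168], [181, 173, 170], [181, 174, 170], [181, 172, 169], [181, 172, 170], [173, 164, 159], [165, 154, 146], [202, 190, 179], [224, 212, 199], [223, 212, 199], [222, 211, 199], [222, 211, 200]]
```

View pics/c2.png

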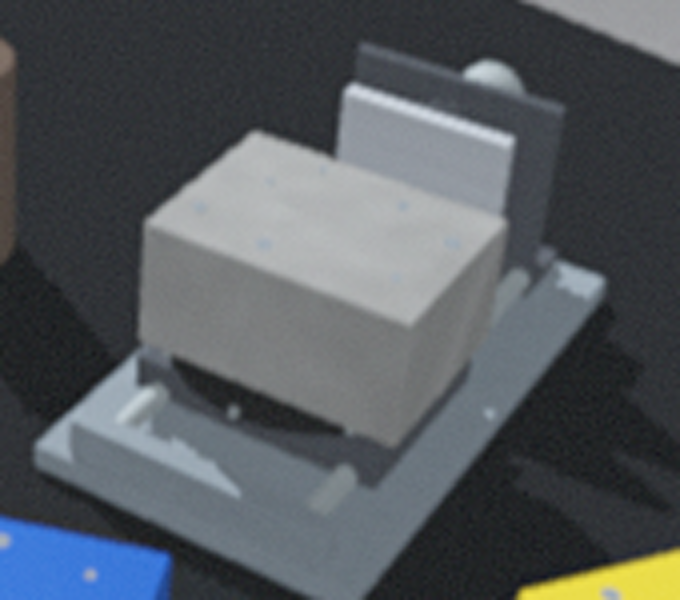

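```bash
cat > g.py <<'E'
# remaining move (tool axes) to world TCP target and yaw, tool down
import sys
from h import *
from scipy.spatial.transform import Rotation as Ro
x,y,z,yaw=map(float,sys.argv[1:5]); s=ctrl.sense()
R=Ro.from_euler("xyz",s["eef_rot"]); T=Ro.from_euler("xyz",[np.pi,0,yaw])
print("shift",R.inv().apply(np.array([x,y,z])-s["tcp_pos"]).round(4),"turn",(R.inv()*T).as_rotvec().round(4),"F",s["contact_force"].round(2),"gap",round(s["finger_gap"],3),"t",s["clock"],"j6",s["joint_pos"][5].round(2))
E
python3 -m pendant '[[-0.46,-0.538,0,0,0,-0.59,0.45],[-0.46,-0.538,0,0,0,-0.59,0.45],[-0.46,-0.538,0,0,0,-0.59,0.45],[-0.46,-0.538,0,0,0,-0.59,0.45],[-0.46,-0.538,0,0,0,-0.59,0.45]]'
python3 g.py 0.4775 -0.047 0.231 3.3423
```

```text
clock: 0.57
tcp_pos: [0.3211, 0.4249, 0.2309]
eef_rot: [-3.141, -0.0, -2.933]
contact_force: [1.1, 0.7, 0.6]
finger_gap: 0.551
finger_force: 0.0
shift [-0.0552 -0.4941  0.    ] turn [-0.0003 -0.0002  0.0079] F [1.1  0.67 0.6 ] gap 0.551 t 0.5667 j6 -0.9
```

```bash
python3 -m pendant '[[-0.055,-0.494,0,0,0,0.008,0.45],[-0.055,-0.494,0,0,0,0.008,0.45],[-0.055,-0.494,0,0,0,0.008,0.45],[-0.055,-0.494,0,0,0,0.008,0.45],[-0.055,-0.494,0,0,0,0.008,0.45]]'
python3 -m pendant '[[-0.032,-0.288,0,0,0,0,0.45],[-0.032,-0.288,0,0,0,0,0.45],[-0.032,-0.288,0,0,0,0,0.45],[-0.032,-0.288,0,0,0,0,0.45],[-0.032,-0.288,0,0,0,0,0.45]]'
python3 g.py 0.4775 -0.047 0.16 3.3423
```

```text
clock: 0.98
tcp_pos: [0.385, 0.2266, 0.2313]
eef_rot: [3.142, 0.0, -2.948]
contact_force: [0.7, 1.3, -0.6]
finger_gap: 0.55
finger_force: 0.0
clock: 1.4
tcp_pos: [0.4474, 0.0276, 0.2315]
eef_rot: [-3.141, 0.001, -2.948]
contact_force: [0.9, 0.6, -0.2]
finger_gap: 0.55
finger_force: 0.0
shift [-0.0152 -0.079   0.0715] turn [-0.0001  0.0007 -0.0076] F [ 0.85  0.56 -0.16] gap 0.55 t 1.4 j6 -1.76
```

```bash
python3 -m pendant '[[-0.015,-0.079,0.07,0,0,-0.007,0.45],[-0.015,-0.079,0.07,0,0,-0.007,0.45],[-0.015,-0.079,0.07,0,0,-0.007,0.45],[-0.015,-0.079,0.07,0,0,-0.007,0.45]]'
python3 - <<'E'
from h import *
im=snap("side","s1"); print(block()); cv2.imwrite("pics/s1c.png",cv2.resize(im[100:340,230:510],None,fx=2.5,fy=2.5)[:,:,::-1])
E
python3 g.py 0.4775 -0.047 0.072 3.3423
```

```text
clock: 1.73
tcp_pos: [0.4765, -0.0476, 0.1572]
eef_rot: [3.14, -0.005, -2.944]
contact_force: [-0.5, -0.0, -1.5]
finger_gap: 0.552
finger_force: 0.0
(array([0.57528967, 0.02277124]), 29.633323669433594, 15.409793853759766, 0.6180580258369446)
shift [-0.0002 -0.0018  0.0888] turn [ 0.0007 -0.0014 -0.002 ] F [0.39 0.77 1.05] gap 0.551 t 1.8333 j6 -1.92
```

View pics/s1c.png

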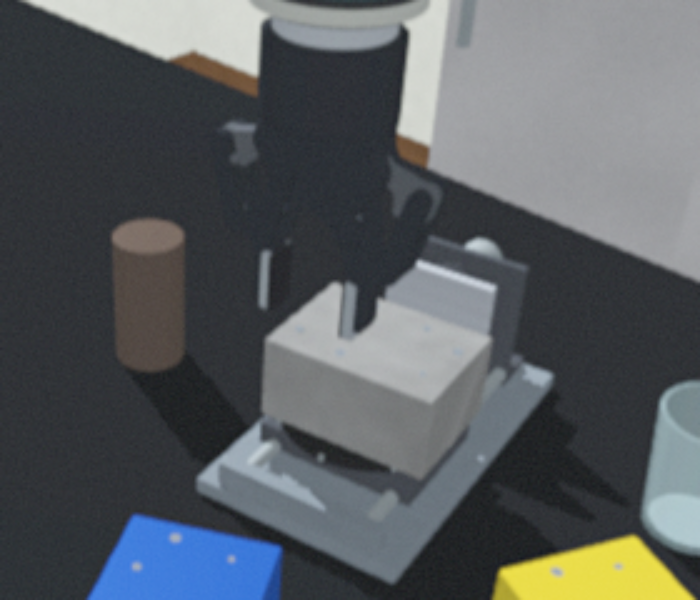

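The fingers stand on the robot side of the block, at crop (265,280) and (350,310), straddling the slide line. Now I go down behind the rear face.

```bash
python3 -m pendant '[[0,-0.002,0.04,0,0,-0.002,0.45],[0,-0.002,0.08,0,0,-0.002,0.45],[0,-0.002,0.1,0,0,-0.002,0.45],[0,-0.002,0.1,0,0,-0.002,0.45]]'
python3 -m pendant '[[-0.004,0,0,0,0,0,0.45],[-0.008,0,0,0,0,0,0.45],[-0.012,0,0,0,0,0,0.45],[-0.016,0,0,0,0,0,0.45],[-0.016,0,0,0,0,0,0.45]]'
python3 g.py 0.4775 -0.047 0.06 3.3423
```

```text
clock: 2.17
tcp_pos: [0.4758, -0.0456, 0.058]
eef_rot: [3.14, -0.005, -2.938]
contact_force: [-0.0, 0.2, -1.4]
finger_gap: 0.551
finger_force: 0.0
clock: 2.58
tcp_pos: [0.4947, -0.0435, 0.0626]
eef_rot: [-3.141, 0.002, -2.939]
contact_force: [-0.8, 0.2, -0.3]
finger_gap: 0.551
finger_force: 0.0
shift [0.0175 0.0001 0.0025] turn [-0.0006  0.0017  0.0017] F [-0.76  0.22 -0.31] gap 0.551 t 2.5833 j6 -1.91
```

```bash
python3 -m pendant '[[-0.003,0,0,0,0,0,0.45],[-0.006,0,0,0,0,0,0.45],[-0.009,0,0,0,0,0,0.45],[-0.012,0,0,0,0,0,0.45],[-0.015,0,0,0,0,0,0.45]]'
python3 -m pendant '[[-0.003,0,0,0,0,0,0.45],[-0.006,0,0,0,0,0,0.45],[-0.009,0,0,0,0,0,0.45],[-0.012,0,0,0,0,0,0.45],[-0.015,0,0,0,0,0,0.45]]'
python3 -m pendant '[[-0.003,0,0,0,0,0,0.45],[-0.006,0,0,0,0,0,0.45],[-0.009,0,0,0,0,0,0.45],[-0.012,0,0,0,0,0,0.45],[-0.015,0,0,0,0,0,0.45]]'
python3 - <<'E'
from h import *
im=snap("side","s2"); cv2.imwrite("pics/s2c.png",cv2.resize(im[100:340,230:510],None,fx=2.5,fy=2.5)[:,:,::-1])
E
python3 g.py 0.4775 -0.047 0.06 3.3423
```

```text
clock: 3.0
tcp_pos: [0.5084, -0.0406, 0.0613]
eef_rot: [3.142, -0.0, -2.939]
contact_force: [-0.9, -0.2, 0.8]
finger_gap: 0.548
finger_force: 0.0
clock: 3.42
tcp_pos: [0.5231, -0.0376, 0.0612]
eef_rot: [3.142, -0.0, -2.939]
contact_force: [-2.0, -0.6, 0.3]
finger_gap: 0.554
finger_force: 0.0
clock: 3.83
tcp_pos: [0.5377, -0.0346, 0.0613]
eef_rot: [3.142, -0.0, -2.939]
contact_force: [-0.9, 0.4, 0.2]
finger_gap: 0.551
finger_force: 0.0
shift [ 0.062  -0.      0.0013] turn [-0.0001  0.0004  0.0015] F [ 0.62  0.97 -0.2 ] gap 0.551 t 3.8833 j6 -1.88
```

View pics/s2c.png

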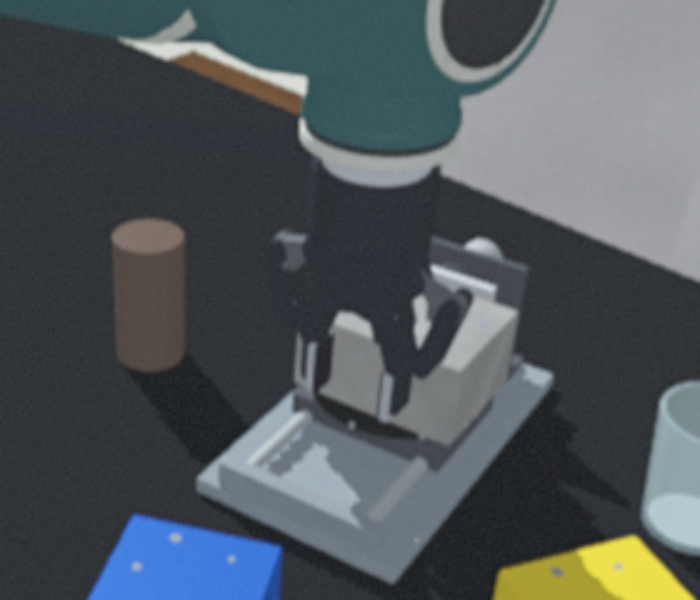

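The block and carriage slid together about 35 mm, with the plate close ahead at crop (465,280). I continue more gently.

```bash
python3 -m pendant '[[-0.002,0,0,0,0,0,0.45],[-0.004,0,0,0,0,0,0.45],[-0.006,0,0,0,0,0,0.45],[-0.008,0,0,0,0,0,0.45],[-0.01,0,0,0,0,0,0.45]]'
python3 -m pendant '[[-0.001,0,0,0,0,0,0.45],[-0.002,0,0,0,0,0,0.45],[-0.003,0,0,0,0,0,0.45],[-0.003,0,0,0,0,0,0.45],[-0.003,0,0,0,0,0,0.45]]'|grep -E "tcp|cont"
python3 -m pendant '[[-0.001,0,0,0,0,0,0.45],[-0.001,0,0,0,0,0,0.45]]'|grep -E "tcp|cont"
python3 -m pendant '[[-0.001,0,0,0,0,0,0.45],[-0.001,0,0,0,0,0,0.45]]'|grep -E "tcp|cont"
```

```text
clock: 4.3
tcp_pos: [0.5474, -0.0326, 0.0613]
eef_rot: [3.142, -0.0, -2.939]
contact_force: [-1.7, 0.5, 0.2]
finger_gap: 0.548
finger_force: 0.0
tcp_pos: [0.5498, -0.0322, 0.0612]
contact_force: [-6.8, -2.1, 2.5]
tcp_pos: [0.5506, -0.0321, 0.0611]
contact_force: [-9.6, -2.7, 3.2]
tcp_pos: [0.5513, -0.032, 0.0611]
contact_force: [-12.8, -3.9, 4.0]
```

```bash
for i in 1 2 3; do python3 -m pendant '[[0,0,0,0,0,0,0.45],[0,0,0,0,0,0,0.45],[0,0,0,0,0,0,0.45],[0,0,0,0,0,0,0.45],[0,0,0,0,0,0,0.45]]'|grep -E "clock|tcp|cont|torq"; done; python3 -c "
from bench import ctrl;print(ctrl.sense()['ft_torque'])"
```

```text
clock: 5.47
tcp_pos: [0.5513, -0.0319, 0.0611]
contact_force: [-12.6, -4.1, 4.3]
clock: 5.88
tcp_pos: [0.5513, -0.032, 0.0611]
contact_force: [-12.7, -4.2, 3.2]
clock: 6.3
tcp_pos: [0.5512, -0.032, 0.0611]
contact_force: [-11.9, -3.0, 3.3]
[-0.36263232  1.5323564   0.01938404]
```

```bash
for i in 1 2 3; do python3 -m pendant '[[0.004,0,0,0,0,0,0.45],[0.008,0,0,0,0,0,0.45],[0.012,0,0,0,0,0,0.45],[0.016,0,0,0,0,0,0.45],[0.02,0,0,0,0,0,0.45]]'|grep -E "clock|tcp|cont"; done
python3 -m pendant '[[0.01,0,0,0,0,0,0.45],[0.02,0,-0.01,0,0,0,0.45],[0.02,0,-0.05,0,0,0,0.45],[0.02,0,-0.09,0,0,0,0.45],[-0.0,0,-0.12,0,0,0,0.45]]'|grep -E "clock|tcp|cont"
python3 - <<'E'
from h import *
im=snap("side","s3"); snap("top","t3"); cv2.imwrite("pics/s3c.png",cv2.resize(np.hstack([im[100:340,230:510],cv2.imread("pics/t3.png")[60:300,250:500,::-1]]),None,fx=1.5,fy=1.5)[:,:,::-1])
E
```

```text
clock: 6.72
tcp_pos: [0.5323, -0.0357, 0.0614]
contact_force: [-0.7, -0.1, -0.8]
clock: 7.13
tcp_pos: [0.5126, -0.0397, 0.0614]
contact_force: [-0.9, -1.0, 0.6]
clock: 7.55
tcp_pos: [0.493, -0.0437, 0.0613]
contact_force: [-0.0, -0.2, 0.4]
clock: 7.97
tcp_pos: [0.4916, -0.0442, 0.1847]
contact_force: [0.8, -0.9, 0.8]
```

View pics/s3c.png

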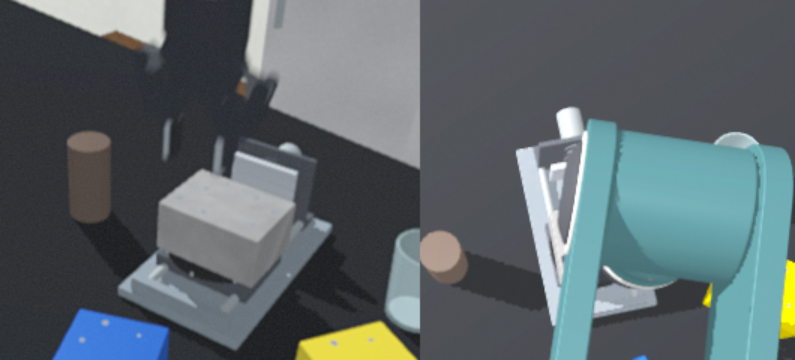

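The slide is home again, with the block unchanged on the disc, around (225,220) in the left half. Next I go over the spin axis to press lightly on the top and twist.

```bash
python3 g.py 0.5589 -0.0304 0.12 3.3423
python3 -m pendant '[[-0.035,0,0.0,0,0,0,0.45],[-0.069,0,0.02,0,0,0,0.45],[-0.069,0,0.04,0,0,0,0.45],[-0.069,0,0.064,0,0,0,0.45],[-0.069,0,0.064,0,0,0,0.45]]'|grep -E "clock|tcp|cont"
python3 g.py 0.5589 -0.0304 0.108 3.3423
```

```text
shift [-0.064   0.0006  0.0675] turn [-0.0025  0.0076  0.0016] F [-0.55 -0.49  0.4 ] gap 0.554 t 8.0667 j6 -1.91
clock: 8.48
tcp_pos: [0.5586, -0.0296, 0.1119]
contact_force: [-0.5, 0.0, -0.9]
shift [-0.0001 -0.0008  0.0039] turn [ 0.0022 -0.0071  0.0018] F [-0.5   0.01 -0.94] gap 0.549 t 8.4833 j6 -1.87
```

```bash
for i in 1 2 3 4; do python3 -m pendant '[[0,0,0.001,0,0,0,0.45],[0,0,0.002,0,0,0,0.45]]'|grep -E "tcp|cont"; done
```

```text
tcp_pos: [0.561, -0.03, 0.1166]
contact_force: [0.4, 0.2, 0.7]
tcp_pos: [0.5613, -0.03, 0.1148]
contact_force: [0.4, -0.6, 0.5]
tcp_pos: [0.5611, -0.0299, 0.1119]
contact_force: [-0.6, -0.1, 0.7]
tcp_pos: [0.561, -0.0298, 0.1093]
contact_force: [-0.2, -0.5, 0.3]
```

```bash
for i in 1 2 3; do python3 -m pendant '[[0.0005,0,0.001,0,0,0,0.45],[0.0005,0,0.002,0,0,0,0.45],[0.0005,0,0.002,0,0,0,0.45]]'|grep -E "tcp|cont"; done
for i in 1 ; do python3 -m pendant '[[0,0,0.001,0,0,0,0.45],[0,0,0.001,0,0,0,0.45]]'|grep -E "tcp|cont"; done
```

```text
tcp_pos: [0.5604, -0.0299, 0.107]
contact_force: [0.5, 0.7, 0.2]
tcp_pos: [0.5599, -0.03, 0.1051]
contact_force: [0.5, 0.4, -0.8]
tcp_pos: [0.5601, -0.0301, 0.1044]
contact_force: [-1.5, 1.3, 8.5]
tcp_pos: [0.5606, -0.03, 0.1043]
contact_force: [-1.6, 2.1, 14.6]
```

```bash
for i in 1 2 3; do python3 -m pendant '[[0,0,0,0,0,0.105,0.45],[0,0,0,0,0,0.21,0.45],[0,0,0,0,0,0.315,0.45],[0,0,0,0,0,0.42,0.45],[0,0,0,0,0,0.524,0.45]]'|grep -E "tcp|cont|rot"; done
python3 -m pendant '[[0,0,0,0,0,0,0.45],[0,0,-0.005,0,0,0,0.45],[0,0,-0.03,0,0,0,0.45],[0,0,-0.06,0,0,0,0.45]]'
python3 - <<'E'
from h import *
im=snap("side","s4"); cv2.imwrite("pics/s4c.png",cv2.resize(im[100:340,230:510],None,fx=2.5,fy=2.5)[:,:,::-1])
E
```

```text
tcp_pos: [0.5607, -0.031, 0.1043]
eef_rot: [-3.141, 0.004, 2.814]
contact_force: [0.2, -8.4, 13.5]
tcp_pos: [0.5607, -0.0311, 0.1043]
eef_rot: [3.14, 0.004, 2.29]
contact_force: [1.6, -6.8, 14.3]
tcp_pos: [0.5606, -0.0307, 0.1043]
eef_rot: [3.139, 0.002, 1.766]
contact_force: [0.5, -3.6, 14.5]
clock: 11.65
tcp_pos: [0.5585, -0.03, 0.1611]
eef_rot: [-3.138, -0.001, 1.772]
contact_force: [0.0, -0.3, 0.2]
finger_gap: 0.553
finger_force: 0.0
```

View pics/s4c.png

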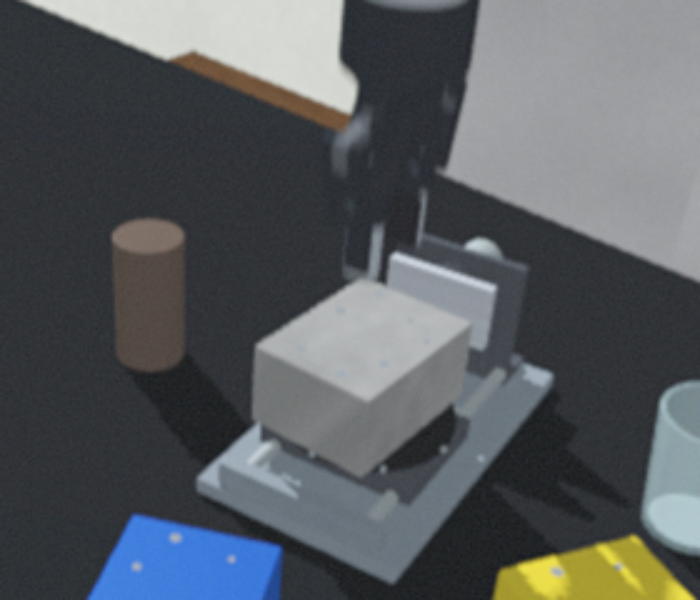

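The block has turned a quarter turn. The corners of its top face are at crop (255,347), (362,280), (470,325) and (368,400), so an end now looks at the plate. I check the angle and centre by rays.

```bash
python3 - <<'E'
from h import *
P=plane("side",np.array([(255,347),(362,280),(470,325),(368,400)])/2.5+[230,100],.107)[:,:2]
print(P.round(4),P.mean(0)); d=np.roll(P,-1,0)-P
print(np.linalg.norm(d,axis=1),np.degrees(np.arctan2(d[:,1],d[:,0])))
c=P.mean(0)-[.5589,-.0304]; s=np.array([.980,.199]); print("offset along/left",c@s,c@[-.199,.98])
E
python3 g.py 0.450 -0.0526 0.16 3.3423
```

```text
[[ 0.4879  0.0081]
 [ 0.6029  0.0191]
 [ 0.613  -0.0667]
 [ 0.4991 -0.0774]] [ 0.55075049 -0.0292295 ]
[0.11553031 0.08641907 0.11431694 0.08617974] [   5.4726671   -83.34313484 -174.66420541   97.46739054]
offset along/left -0.007753590795020937 0.002768838701984953
shift [ 0.0002 -0.113   0.0085] turn [ 0.0026  0.0049 -1.5703] F [ 1.06 -0.02  8.71] gap 0.553 t 11.7 j6 -0.3
```

```bash
python3 -m pendant '[[0,-0.035,0,0,0,-0.12,0.45],[0,-0.07,0,0,0,-0.24,0.45],[0,-0.107,0,0,0,-0.36,0.45],[0,-0.107,0,0,0,-0.48,0.45],[0,-0.107,0,0,0,-0.6,0.45]]'|grep -E "tcp|rot"
python3 -m pendant '[[0,0,0,0,0,-0.12,0.45],[0,0,0,0,0,-0.24,0.45],[0,0,0,0,0,-0.36,0.45],[0,0,0,0,0,-0.48,0.45],[0,0,0,0,0,-0.6,0.45]]'|grep -E "tcp|rot"
python3 -m pendant '[[0,0,0,0,0,-0.12,0.45],[0,0,0,0,0,-0.24,0.45],[0,0,0,0,0,-0.36,0.45],[0,0,0,0,0,-0.37,0.45],[0,0,0,0,0,-0.37,0.45]]'|grep -E "tcp|rot"
python3 g.py 0.456 -0.0513 0.06 3.3423
```

```text
tcp_pos: [0.4535, -0.0518, 0.163]
eef_rot: [3.14, 0.002, 2.377]
tcp_pos: [0.4547, -0.0515, 0.1623]
eef_rot: [3.142, 0.0, 2.978]
tcp_pos: [0.4547, -0.0515, 0.1623]
eef_rot: [-3.142, 0.0, -2.944]
shift [-1.300e-03 -1.000e-04  1.023e-01] turn [-0.      0.0001 -0.0032] F [ 0.39  0.95 -0.07] gap 0.548 t 12.95 j6 -1.94
```

```bash
python3 - <<'E'
from h import *
print(plane("top",[(360,320),(400,298),(431,346)],.06).round(3))
E
python3 -m pendant '[[0,0,0.03,0,0,-0.003,0.45],[0,0,0.03,0,0,-0.003,0.45]]'|grep -E "tcp|rot|cont"
```

```text
[[ 0.362 -0.02   0.06 ]
 [ 0.406 -0.099  0.06 ]
 [ 0.315 -0.158  0.06 ]]
tcp_pos: [0.4532, -0.0513, 0.1284]
eef_rot: [3.14, -0.004, -2.942]
contact_force: [-1.0, 0.5, -2.4]
```

```bash
python3 -m pendant '[[0,0,0.03,0,0,0,0.45],[0,0,0.06,0,0,0,0.45],[0,0,0.07,0,0,0,0.45],[0,0,0.07,0,0,0,0.45]]'|grep -E "tcp|rot|cont"
python3 -m pendant '[[-0.003,0,0,0,0,0,0.45],[-0.006,0,0,0,0,0,0.45],[-0.009,0,0,0,0,0,0.45],[-0.012,0,0,0,0,0,0.45],[-0.015,0,0,0,0,0,0.45]]'|grep -E "tcp|cont"
for i in 1 2 ; do python3 -m pendant '[[-0.002,0,0,0,0,0,0.45],[-0.004,0,0,0,0,0,0.45],[-0.006,0,0,0,0,0,0.45],[-0.008,0,0,0,0,0,0.45],[-0.01,0,0,0,0,0,0.45]]'|grep -E "tcp|cont"; done
python3 - <<'E'
from h import *
im=snap("side","s5"); cv2.imwrite("pics/s5c.png",cv2.resize(im[100:340,230:510],None,fx=2.5,fy=2.5)[:,:,::-1])
E
python3 g.py 0.456 -0.0513 0.06 3.3423
```

```text
tcp_pos: [0.4534, -0.0513, 0.0605]
eef_rot: [3.14, -0.004, -2.94]
contact_force: [0.5, 0.6, 0.1]
tcp_pos: [0.4701, -0.0484, 0.0632]
contact_force: [-0.8, -0.2, 0.3]
tcp_pos: [0.4793, -0.0465, 0.0623]
contact_force: [-0.5, -0.8, 2.3]
tcp_pos: [0.4892, -0.0444, 0.0623]
contact_force: [-1.8, -0.6, 0.1]
shift [ 0.0342 -0.0001  0.0023] turn [-0.      0.0003  0.0025] F [-0.3   0.24  1.19] gap 0.547 t 14.75 j6 -1.92
```

View pics/s5c.png

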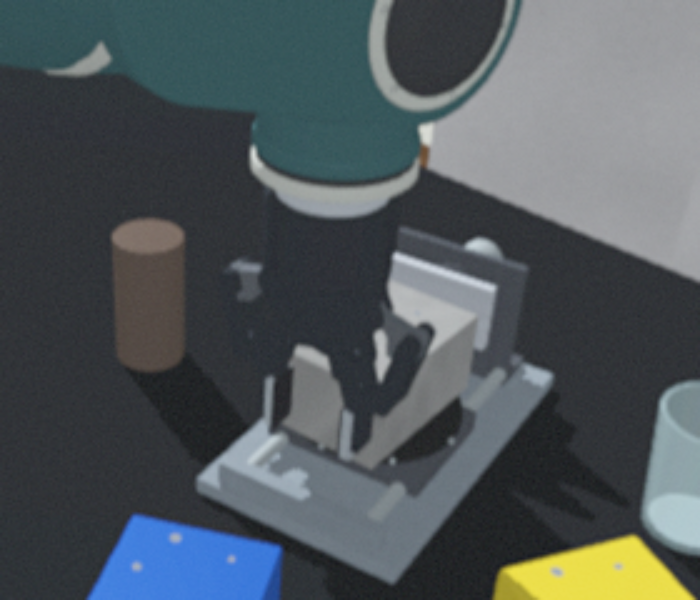

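The fingers have met the rear end face at crop (280,400) and (355,440), and the far end is nearing the plate. I expect the block to touch at a TCP x of about 0.519.

```bash
for i in 1 2 ; do python3 -m pendant '[[-0.0025,0,0,0,0,0,0.45],[-0.005,0,0,0,0,0,0.45],[-0.0075,0,0,0,0,0,0.45],[-0.01,0,0,0,0,0,0.45],[-0.012,0,0,0,0,0,0.45]]'|grep -E "tcp|cont"; done
for i in 1 2 3 4; do python3 -m pendant '[[-0.001,0,0,0,0,0,0.45],[-0.0015,0,0,0,0,0,0.45],[-0.0015,0,0,0,0,0,0.45]]'|grep -E "tcp|cont"; done
```

```text
tcp_pos: [0.501, -0.0419, 0.0623]
contact_force: [-1.4, -0.6, 0.7]
tcp_pos: [0.5128, -0.0395, 0.0623]
contact_force: [-1.4, -0.6, 1.5]
tcp_pos: [0.514, -0.0392, 0.0623]
contact_force: [-1.1, -1.4, 0.5]
tcp_pos: [0.5155, -0.039, 0.0623]
contact_force: [-0.9, -0.3, 1.6]
tcp_pos: [0.517, -0.0386, 0.0623]
contact_force: [-1.5, -1.3, -0.0]
tcp_pos: [0.5185, -0.0383, 0.0623]
contact_force: [-0.4, -1.4, 0.4]
```

```bash
for i in 1 2 3; do python3 -m pendant '[[-0.001,0,0,0,0,0,0.45],[-0.001,0,0,0,0,0,0.45]]'|grep -E "tcp|cont"; done
```

```text
tcp_pos: [0.5194, -0.0381, 0.0623]
contact_force: [-1.2, 0.3, 1.0]
tcp_pos: [0.5205, -0.0379, 0.0624]
contact_force: [-1.1, -1.0, 0.8]
tcp_pos: [0.5212, -0.0378, 0.0623]
contact_force: [-6.5, -1.8, 2.7]
```

```bash
python3 -m pendant '[[-0.001,0,0,0,0,0,0.45],[-0.001,0,0,0,0,0,0.45]]'|grep -E "tcp|cont"; python3 -m pendant '[[-0.0005,0,0,0,0,0,0.45],[-0.0005,0,0,0,0,0,0.45]]'|grep -E "tcp|cont";python3 -m pendant '[[-0.0005,0,0,0,0,0,0.45],[-0.0005,0,0,0,0,0,0.45]]'|grep -E "tcp|cont"
```

```text
tcp_pos: [0.5219, -0.0377, 0.0623]
contact_force: [-8.4, -2.3, 5.0]
tcp_pos: [0.5223, -0.0376, 0.0623]
contact_force: [-9.7, -3.2, 4.2]
tcp_pos: [0.5226, -0.0375, 0.0623]
contact_force: [-12.0, -3.1, 6.1]
```

```bash
for i in 1 2 3; do python3 -m pendant '[[0,0,0,0,0,0,0.45],[0,0,0,0,0,0,0.45],[0,0,0,0,0,0,0.45],[0,0,0,0,0,0,0.45],[0,0,0,0,0,0,0.45]]'|grep -E "clock|tcp|cont|rot"; done
python3 - <<'E'
from h import *
print(ctrl.sense()['ft_torque'])
im=snap("side","s6"); cv2.imwrite("pics/s6c.png",cv2.resize(im[180:300,330:460],None,fx=5,fy=5,interpolation=cv2.INTER_CUBIC)[:,:,::-1])
E
```

```text
clock: 18.0
tcp_pos: [0.5226, -0.0375, 0.0623]
eef_rot: [3.142, -0.002, -2.938]
contact_force: [-12.5, -3.5, 6.5]
clock: 18.42
tcp_pos: [0.5226, -0.0375, 0.0623]
eef_rot: [3.142, -0.002, -2.938]
contact_force: [-11.0, -3.8, 7.0]
clock: 18.83
tcp_pos: [0.5226, -0.0376, 0.0623]
eef_rot: [3.142, -0.002, -2.938]
contact_force: [-10.7, -3.7, 5.6]
[-0.35352878  1.41855548  0.15192897]
```

View pics/s6c.png

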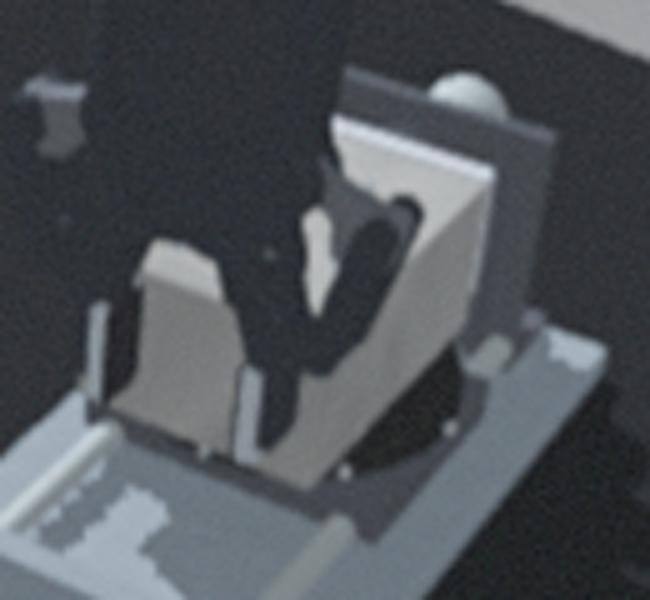

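The block's end lies along the whole plate edge, from crop (335,118) to (495,170), so it is flush. Now I let the slide run back and withdraw.

```bash
for i in 1 2 3; do python3 -m pendant '[[0.003,0,0,0,0,0,0.45],[0.006,0,0,0,0,0,0.45],[0.009,0,0,0,0,0,0.45],[0.012,0,0,0,0,0,0.45],[0.015,0,0,0,0,0,0.45]]'|grep -E "clock|tcp|cont"; done
python3 -m pendant '[[0.007,0,0,0,0,0,0.45],[0.014,0,0,0,0,0,0.45],[0.021,0,0,0,0,0,0.45],[0.025,0,0,0,0,0,0.45],[0.025,0,-0.03,0,0,0,0.45]]'|grep -E "clock|tcp|cont"
python3 -m pendant '[[0,0,-0.04,0,0,0,0.45],[0,0,-0.08,0,0,0,0.45],[0.03,0,-0.12,0,0,0,0.45],[0.06,0,-0.14,0,0,0,0.45],[0.06,0,-0.14,0,0,0,0.45]]'|grep -E "clock|tcp|cont"
python3 - <<'E'
from h import *
im=snap("side","s7"); cv2.imwrite("pics/s7c.png",cv2.resize(im[160:340,290:480],None,fx=3,fy=3,interpolation=cv2.INTER_CUBIC)[:,:,::-1])
E
```

```text
clock: 19.3
tcp_pos: [0.5084, -0.0405, 0.0623]
contact_force: [0.2, -0.4, 1.2]
clock: 19.72
tcp_pos: [0.4936, -0.0435, 0.0623]
contact_force: [-0.8, -1.3, 1.9]
clock: 20.13
tcp_pos: [0.4789, -0.0465, 0.0623]
contact_force: [0.2, -1.0, 0.5]
clock: 20.55
tcp_pos: [0.4515, -0.0513, 0.0879]
contact_force: [0.6, 0.2, -1.6]
clock: 20.97
tcp_pos: [0.3939, -0.0643, 0.2383]
contact_force: [0.3, 0.3, 1.8]
```

View pics/s7c.png

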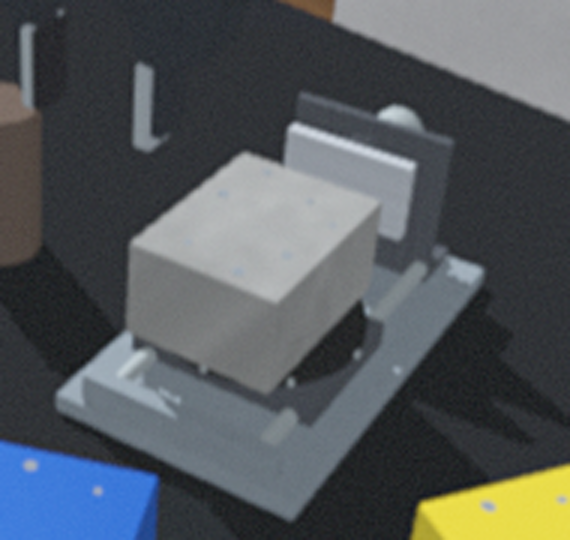

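The slide is back home and the block stands end-on to the plate. Its top corners are at crop (130,242), (247,152), (380,203) and (277,302).

```bash
python3 - <<'E'
from h import *
P=plane("side",np.array([(130,242),(247,152),(380,203),(277,302)])/3+[290,160],.107)[:,:2]
d=np.roll(P,-1,0)-P
print(np.linalg.norm(d,axis=1),np.degrees(np.arctan2(d[:,1],d[:,0])),(P.mean(0)-[.5589,-.0304]).round(4))
b=plane("side",np.array([(290,125),(415,163)])/3+[290,160],.107); e=b[1]-b[0];print(np.degrees(np.arctan2(e[0],-e[1])))
E
python3 -m pendant '[[0,0,0,0,0,0,0.45],[0,0,0,0,0,0,0.45],[0,0,0,0,0,0,0.45],[0,0,0,0,0,0,0.45],[0,0,0,0,0,0,0.45]]'|grep -E "clock|cont"
```

```text
[0.11937082 0.08700328 0.11571122 0.08826837] [  10.68589571  -80.75265659 -168.6802504   101.64822824] [-0.0065  0.0013]
14.897393411214445
clock: 21.43
contact_force: [-0.2, 0.0, 0.2]
```

```bash
python3 -c "
from bench import ctrl;print(ctrl.close_job())"
```

```text
the job is handed in; nothing more can be done
None
```

I pressed a long face, then after a quarter turn an end face, flat on the plate at about 11–12 N for over a second each. I handed the job in at about 21 s with the slide home, the block within 2° of square and about 7 mm off centre, and no contact with the core or beaker; the handover returned no verdict.

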